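Hold the reader's enabling key half-way for a white reference

ROBOT

A 6-joint arm with a two-finger parallel gripper is mounted at the origin on a cart in front of the work surface, level with it; the furniture and walls round the work are solid. World frame = base frame: x ahead of the robot, y to its left, z up, the work surface at z = 0. Lengths are in mm, angles in rad, forces in N, time in s.
With the tool pointing down it reaches from about 275 to 1000 mm from the base axis. Payload 8.4 kg.
Tool frame: the origin (TCP) lies at the very end of the fingers, on their centre line; the grasp point (between the pads) lies 19 mm behind it; x points along the fingers, y is the direction in which the jaws open and shut, and the axes are right-handed (so a half turn about x gives the same grasp; the last joint's range is limited). The gripper opens to 85 mm and grips with 20 to 120 N. Pads are 22 mm wide; open, the fingers measure 114 mm over their backs; the gripper's body (76 mm by 85 mm) begins 54 mm behind the grasp point. The pads swing forward as they close: fully open they stand 13 mm farther back than shut.
Start: joints at [-1.171, 0.353, 1.633, -0, 1.155, -0.002], TCP at [244.421, -575.227, 231.281] pointing down, gripper open.
Joint ranges: [-2.63, 2.63], [-0.92, 2.1], [0.06, 2.66], [-1.3, 4.44], [0, 2.69], [-3.02, 3.02]. Speed limits (rad/s): [2.22, 2.22, 2.79, 3.14, 3.14, 3.14].

INTERFACE

Orientations are given as [roll, pitch, yaw] about the fixed x, y, z axes, in that order (R = Rz(yaw) Ry(pitch) Rx(roll)).
In Python, from rig import r, grab_frame, camera_params, sign_off gives the robot as it stands.
- The arm moves only by the tool drive_tool, never from a script. Its argument "rows" is one flat list of numbers, 7 for each row, row after row: the shift along the tool's x, y, z in mm, then the turn, a rotation vector about the tool's x, y, z in degrees, then the opening in per cent of the stroke, from 0 (shut) to 100 (fully open). In form: [x, y, z, rx, ry, rz, fingers, x, y, z, rx, ry, rz, fingers, ...]. A call has 1 to 10 rows; each row is the pose to reach, as a shift and turn from the pose measured when the call began, along the tool's axes at that moment; what a row does not reach only later rows make up. A row lasts 1/8 s, in which the tool goes at most 62.5 mm and 10.7 degrees, less where a joint would pass 70% of its speed; a pose out of reach is approached as far as the arm can. A call with a gripper value outside its range is refused whole. The fingers move at their own pace and stop on an object; "newtons" is the grip in N (left out, the last holds). Time passes only in rows, so rows that repeat a pose let the fingers close. It gives the time, the measured TCP pose, the force and the opening at its end, in the units of the state.
- r.sense(): the state, without advancing time (a new reading comes with each control period).
- grab_frame(name): name is "scene" or "top" or "wrist"; returns the picture (384x512x3 uint8, red, green, blue); there is no depth.
- camera_params(name): a dict with "vertical_fov" (degrees; the focal length in pixels is half the picture's height over the tangent of half this angle, whatever the lens; pixels are square), "cx", "cy" (the principal point, pixels), "pose" (4x4, takes a point from camera to world coordinates); the wrist camera has in their place "tool_from_camera" (4x4, takes a point from camera to tool coordinates, whose origin is the TCP and whose axes are the tool frame's). Camera axes: x right, y down, z forward; pixel columns grow to the right and rows downward; lengths in mm; the calibration is good to about 2 mm. A picture is of the moment at which its call begins: read the wrist's pose just before it. camera_params takes no time and is no camera call.
- sign_off(): hands the job in, once; it reports no verdict.
The state is a dict: "clock": time; "qpos": joint angles; "qvel": joint speeds; "joint_efforts": joint torques, N m; "eef_pos": TCP position; "tcp_rot": TCP orientation; "contact_force": force on the tool from outside, world axes, zero at the start; "wrist_torque": the same for the moment, N m; "opening": opening from 0.0 (shut) to 1.0 (fully open).
Only numpy, scipy, OpenCV 4.12 (cv2) and the standard library are available. Lean on these libraries where they do the work, as an engineer would, in place of code of your own. Each camera call takes 0.05 s, during which the arm holds its last target.

TASK

Take a white reference on the bench reader: pick up the large round white tile and lay it flat in the reader's round nest. Only then press the reader's spring-loaded hold-to-read key down to the middle of its travel (10 of its 20 mm, its top between the two lines on the plate behind it) with the gripper, never to the bottom stop, which trips it. Finish while still holding the key there, the tile lying in the nest; leave the small round tile, the square tile, the petri dish and the loose lid where they are.

Things in the scene. Friction and masses are not known exactly. Their poses are not given: they have to be found in the camera images.
- round_tile_center (a point): the large round tile: plain white ceramic disc, 50 mm across, 7 mm thick, 35 g, lying flat on the worktop; this point is its centre, 3.5 mm above its underside; z up. At least 30 mm is free round it. The other two white tiles are a smaller disc and a square; the three stand in a row in any order.
- small_tile_center (a point): bystander: the small round white tile, 34 mm across, 7 mm thick; this point is its centre, 3.5 mm above the worktop
- square_tile_center (a point): bystander: the square white tile, 44 x 44 x 7 mm; this point is its centre, 3.5 mm above the worktop
- reader: the reader: fixed grey bench instrument, 130 mm (its x) by 240 mm (its y); origin under its middle; x to its back, y to its left, z up. Its flat top is 36 mm above the worktop, with a hood 24 mm higher along its back. The nest is on its left half, the key on its right half.
- nest_floor (a point): middle of the nest's floor, on its surface, 36 mm above the worktop; axes as the reader's. Two curved lips, 5 mm high, stand before and behind it (x), 54 mm apart inside, 62 outside: the tile has 2 mm play. To the reader's +y and -y the nest is open over 34 mm and the top runs on flat, so fingers holding the tile along y pass the lips. The hood begins 46 mm away to +x.
- key_top (a point): middle of the flat top of the hold-to-read key, 44 x 44 mm, 118 mm to the reader's -y from the nest; unpressed 70 mm above the worktop; goes down with the key. An upright plate, 40 mm wide, as high as the unpressed key, stands 4 mm behind its edge (reader's +x); its two dark lines are 7 and 13 mm lower.
- hold_key (a joint): how far the key is pressed straight down, in m: 0 up, 0.020 at the bottom stop. A spring drives it up: about 3 N to start it, 8 N at 0.010, 13 N at 0.020. It comes up when let go.
- petri_dish: bystander: closed round petri dish, 59 mm across, 15 mm high; origin at the middle of its underside
- cup_lid: bystander: round yellow screw lid of a cup, 59 mm across, 12 mm high, lying on the worktop; origin at the middle of its underside
There are look-alikes about, which are no part of the job. What is shaped like the part that bears round_tile_center but black or green is not meant.

How it is judged:
By the outcome, as a careful person would: the job done as asked, in the order asked, and still so for the second after the job is handed in, while the arm keeps its last pose, push and grip.
It also fails if it takes over 48 s, if anything falls off the work surface, if the arm or the gripper's body presses on something with over 40 N, if the wrist force passes 120 N, or if a joint passes its speed limit or range.

## Working session

There is one attempt and no reset: what is moved stays moved. The work goes in short steps, Python scripts to look and compute and a tool call to move; the robot and the scene stay as the last step left them, time stands still between calls to the robot, and variables do not carry over. Pictures are saved under pics/ and viewed, and the job is handed in when it is done.

Besides the shell and the picture viewer there is one more tool, called by a JSON object that holds its "fn" and its "kwargs", one argument or row to a line. drive_tool: Moves the arm, as the interface text tells. Its arguments: {"type":"object","properties":{"rows":{"type":"array","items":{"type":"number"}},"newtons":{"type":"number"}},"required":["rows"]}

```bash
mkdir -p pics; ls; python3 - <<'E'
from rig import r, grab_frame, camera_params
import cv2
print(r.sense())
for n in ("scene","top","wrist"):
    cv2.imwrite(f"pics/{n}0.png",grab_frame(n)[:,:,::-1]); print(n,camera_params(n))
E
```

```text
pics
{'clock': 0.0, 'qpos': array([-1.17141351e+00,  3.53664989e-01,  1.63413852e+00,  5.08397229e-06,
        1.15521679e+00, -2.41040687e-03]), 'qvel': array([ 8.31565385e-04,  8.47477987e-05, -2.62690058e-04,  4.16823136e-04,
       -2.98913541e-04, -1.50927643e-03]), 'joint_efforts': array([-2.46195159e-04, -6.05258417e+01, -3.42058361e+01, -1.53262158e-04,
        9.68861481e-03, -3.89691547e-05]), 'eef_pos': array([ 244.22501318, -574.78026167,  230.54929646]), 'tcp_rot': array([-1.57646264,  1.56936867,  1.96692118]), 'contact_force': array([-0.12291035, -0.43145905, -0.30882906]), 'wrist_torque': array([ 0.04044768, -0.00591066,  0.01913008]), 'opening': 1.0040811275618153}
scene {'vertical_fov': 49.034291045423586, 'cx': 251.13346954259137, 'cy': 187.56238398223545, 'pose': array([[-7.86112946e-01, -2.91439657e-01,  5.45059045e-01,
        -1.15747872e+02],
       [-6.18077483e-01,  3.66983814e-01, -6.95200047e-01,
         7.64316524e+02],
       [ 2.58101528e-03, -8.83394480e-01, -4.68623017e-01,
         5.94624424e+02],
       [ 0.00000000e+00,  0.00000000e+00,  0.000000
[... 233 characters left out ...]
9460611e-01, -6.83726260e-03,  3.21207003e-02,
        -3.53121466e+01],
       [-3.14335643e-02, -8.40324161e-02, -9.95967110e-01,
         1.22242778e+03],
       [ 0.00000000e+00,  0.00000000e+00,  0.00000000e+00,
         1.00000000e+00]])}
wrist {'vertical_fov': 60.723873202260386, 'cx': 255.89798841787254, 'cy': 195.1274815482142, 'tool_from_camera': array([[ 1.15377687e-04, -2.64873681e-01,  9.64283112e-01,
        -1.42627650e+02],
       [ 9.99999715e-01,  7.49750569e-04,  8.62936801e-05,
        -3.19086262e-01],
       [-7.45828737e-04,  9.64282827e-01,  2.64873692e-01,
        -6.73249479e+01],
       [ 0.00000000e+00,  0.00000000e+00,  0.00000000e+00,
         1.00000000e+00]])}
```

View pics/top0.png

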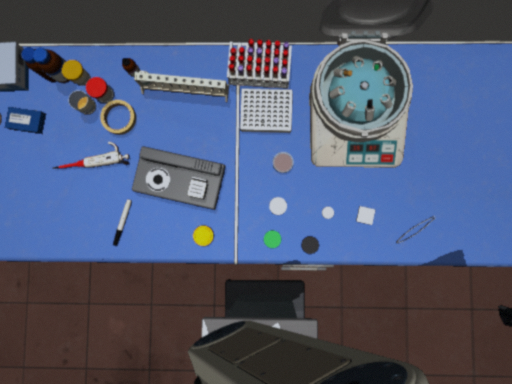

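View pics/scene0.png

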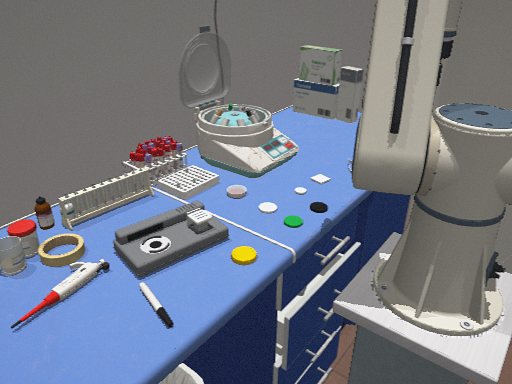

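View pics/wrist0.png

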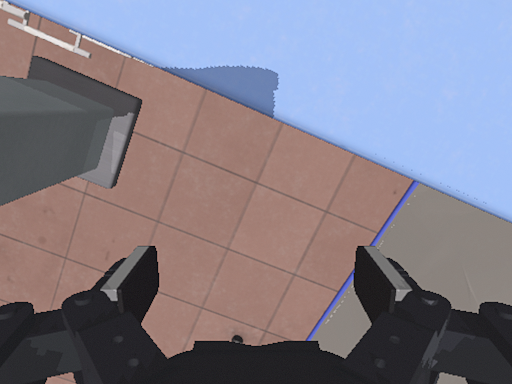

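The three white candidates in the top view are a disc at (278,205), a smaller disc at (328,212) and a square at (367,215). The petri dish is pinkish at (283,162), the lid is yellow at (203,236), and the decoys are green (272,239) and black (310,245). The reader is at (178,178), with its nest near (157,179) and its key near (199,187). Next I measure sizes and positions.

```bash
cat > h.py <<'E'
import numpy as np, cv2
from scipy.spatial.transform import Rotation as R
from rig import r, grab_frame, camera_params
def toolpose():
    s=r.sense(); T=np.eye(4); T[:3,:3]=R.from_euler('xyz',s['tcp_rot']).as_matrix(); T[:3,3]=s['eef_pos']; return T,s
def cam(n):
    c=camera_params(n); f=192/np.tan(np.radians(c['vertical_fov']/2))
    P=c['pose'] if 'pose' in c else toolpose()[0]@c['tool_from_camera']
    return f,c['cx'],c['cy'],np.array(P)
def ray(C,uv,z):
    f,cx,cy,P=C; uv=np.atleast_2d(np.asarray(uv,float))
    d=np.c_[(uv[:,0]-cx)/f,(uv[:,1]-cy)/f,np.ones(len(uv))]@P[:3,:3].T
    o=P[:3,3]; return o+d*((z-o[2])/d[:,2])[:,None]
def proj(C,X):
    f,cx,cy,P=C; q=(np.atleast_2d(X)-P[:3,3])@P[:3,:3]
    return np.c_[q[:,0]/q[:,2]*f+cx,q[:,1]/q[:,2]*f+cy]
E
python3 - <<'E'
from h import *
im=cv2.imread("pics/top0.png"); C=cam("top")
hsv=cv2.cvtColor(im,cv2.COLOR_BGR2HSV)
m=((hsv[...,1]<60)&(hsv[...,2]>150)).astype(np.uint8)
n,l,st,ce=cv2.connectedComponentsWithStats(m)
for i in range(1,n):
    if 20<st[i,4]<900 and 100<ce[i][1]<260:
        a=ray(C,ce[i],7)[0]; cnt=cv2.findContours((l==i).astype(np.uint8),0,1)[0][0]
        x,y,w,h=st[i,:4]; print(ce[i].round(1),st[i,:5],a.round(1),cv2.minAreaRect(cnt)[1:], 'mm/px',(1215/C[0]).__round__(2), 'fill',round(st[i,4]/w/h,2))
o=np.hstack([cv2.resize(im[190:235,255:390],None,fx=5,fy=5,interpolation=cv2.INTER_CUBIC)])
cv2.imwrite("pics/c1.png",o)
cv2.imwrite("pics/c2.png",cv2.resize(im[140:215,125:235],None,fx=7,fy=7,interpolation=cv2.INTER_CUBIC))
i2=cv2.imread("pics/scene0.png")
cv2.imwrite("pics/c3.png",cv2.resize(i2[190:285,105:240],None,fx=5.5,fy=5.5,interpolation=cv2.INTER_CUBIC))
E
```

```text
[316.1 105.1] [314  99   6  14  22] [ 750.5 -158.3    7. ] ((13.926030158996582, 1.6232794523239136), 70.01689147949219) mm/px 2.8 fill 0.26
[ 19.8 118.9] [  9 114  21  10 148] [709.4 699.5   7. ] ((20.08873748779297, 8.248355865478516), 3.814074993133545) mm/px 2.8 fill 0.7
[326.7 121.3] [320 114  16  16  25] [ 703.7 -188.     7. ] ((21.200603485107422, 1.803269386291504), 46.97493362426758) mm/px 2.8 fill 0.1
[346.8 133.9] [339 131  18   6  25] [ 667.5 -244.5    7. ] ((17.71753692626953, 1.4913749694824219), 17.354022979736328) mm/px 2.8 fill 0.23
[102.3 157.6] [ 84 142  37  24 355] [596.8 452.3   7. ] ((19.9934024810791, 36.090091705322266), 56.8886604309082) mm/px 2.8 fill 0.4
[387.5 147.6] [382 144  12   8  84] [ 628.6 -358.1    7. ] ((7.0, 11.0), 90.0) mm/px 2.8 fill 0.88
[284.8 156. ] [274 153  19  12  27] [603.5 -69.8   7. ] ((19.313209533691406, 8.4398193359375), 21.250505447387695) mm/px 2.8 fill 0.12
[355.3 158. ] [349 155  13   7  83] [ 598.7 -267.8    7. ] ((6.0, 12.0), 90.0) mm/px 2.8 fill 0.91
[371.2 158. ] [365 155  13   7  84] [ 598.9 -312.3    7. ] ((6.0, 12.0), 90.0) mm/px 2.8 fill 0.92
[157.6 179.1] [146 170  25  19 281] [535.6 290.8   7. ] ((18.0, 24.0), 90.0) mm/px 2.8 fill 0.59
[196.2 188.7] [187 180  19  18 252] [509.2 180.1   7. ] ((15.764815330505371, 16.00735092163086), 14.03624439239502) mm/px 2.8 fill 0.74
[277.7 205.7] [270 197  17  18 239] [462.8 -50.4   7. ] ((17.0, 16.0), 90.0) mm/px 2.8 fill 0.78
[123.5 214.6] [117 200  14  30 125] [434.2 385.2   7. ] ((3.7947328090667725, 30.990318298339844), 18.434947967529297) mm/px 2.8 fill 0.3
[327.5 212.2] [322 207  12  12 112] [ 445.5 -189.3    7. ] ((11.0, 11.0), 90.0) mm/px 2.8 fill 0.78
[365.3 215.1] [357 206  18  19 252] [ 438.5 -294.1    7. ] ((16.052854537963867, 15.61899471282959), 12.52880859375) mm/px 2.8 fill 0.74
```

View pics/c1.png

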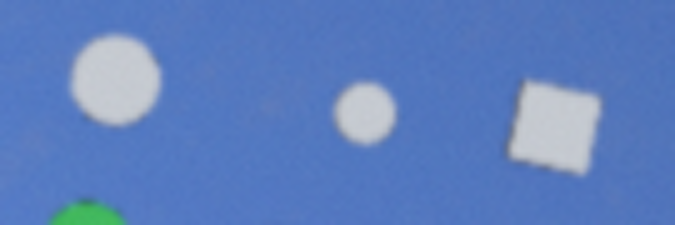

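View pics/c2.png

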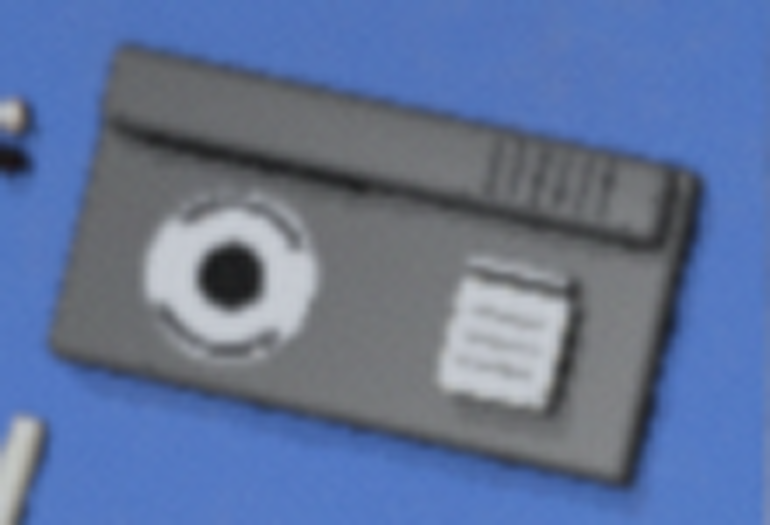

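View pics/c3.png

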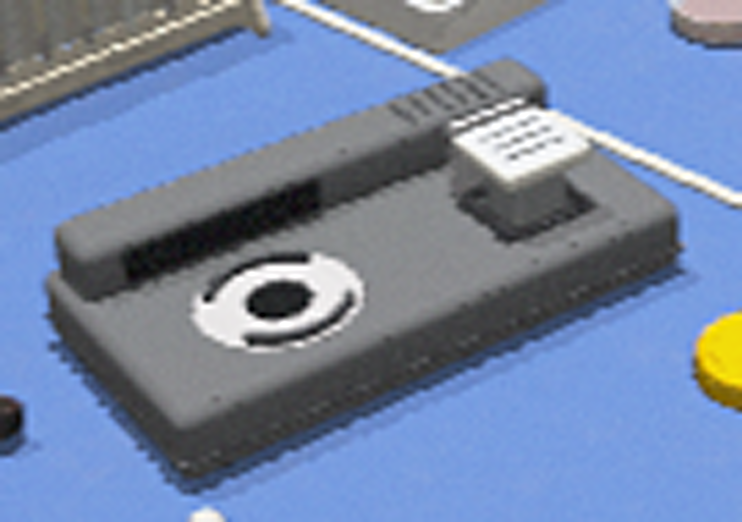

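The large disc at (278,205) is about 48 mm wide at 2.8 mm/px, against about 33 mm for the small disc. It is round, plain white and larger, so it is the one meant. Next come the reader's pose and the tool axes.

```bash
python3 - <<'E'
from h import *
C=cam("top"); S=cam("scene")
def refine(f,name,box,lo,hi):
    im=cv2.imread(f); x0,y0,x1,y1=box; g=cv2.cvtColor(im,cv2.COLOR_BGR2GRAY)[y0:y1,x0:x1]
    m=((g>=lo)&(g<=hi)).astype(np.uint8); n,l,st,ce=cv2.connectedComponentsWithStats(m)
    for i in range(1,n):
        if st[i,4]>8: print(name,(ce[i]+[x0,y0]).round(1),st[i,4])
refine("pics/top0.png","spot",(150,172,166,187),0,60)
refine("pics/scene0.png","spot",(148,238,164,250),0,60)
T,s=toolpose(); print(T.round(3))
# nest via white mask convex hull ellipse
for f,c,box in(("pics/top0.png",C,(140,162,176,197)),("pics/scene0.png",S,(135,230,176,260))):
    im=cv2.imread(f);x0,y0,x1,y1=box;g=cv2.cvtColor(im,cv2.COLOR_BGR2GRAY)[y0:y1,x0:x1]
    m=(g>150).astype(np.uint8);pts=np.argwhere(m)[:,::-1].astype(np.int32)
    h=cv2.convexHull(pts);e=cv2.fitEllipse(h);u=np.array(e[0])+[x0,y0]
    print("nest",u,e[1],ray(c,u,36))
for f,c,box in(("pics/top0.png",C,(184,174,210,202)),("pics/scene0.png",S,(185,209,214,224))):
    im=cv2.imread(f);x0,y0,x1,y1=box;g=cv2.cvtColor(im,cv2.COLOR_BGR2GRAY)[y0:y1,x0:x1]
    m=(g>(150 if c is C else 190)).astype(np.uint8);pts=np.argwhere(m)[:,::-1].astype(np.int32)
    e=cv2.minAreaRect(pts);u=np.array(e[0])+[x0,y0]
    print("key",u,e[1:],ray(c,u,70))
im=cv2.imread("pics/scene0.png");g=cv2.cvtColor(im,cv2.COLOR_BGR2HSV)[195:225,250:282]
m=((g[...,1]<60)&(g[...,2]>150));u=np.argwhere(m)[:,::-1].mean(0)+[250,195];print("tile scene",u,ray(S,u,6))
E
```

```text
spot [157.6 179. ] 48
spot [155.1 244.3] 55
[[-0.00000e+00  3.91000e-01 -9.20000e-01  2.44286e+02]
 [ 1.00000e-03 -9.20000e-01 -3.91000e-01 -5.74917e+02]
 [-1.00000e+00 -1.00000e-03  0.00000e+00  2.30747e+02]
 [ 0.00000e+00  0.00000e+00  0.00000e+00  1.00000e+00]]
nest [157.10000801 179.87666321] (21.298246383666992, 24.88758659362793) [[530.15118536 284.3975158   36.        ]]
nest [155.48365974 244.77509499] (16.204771041870117, 32.619911193847656) [[532.743308  285.6824806  36.       ]]
key [196.58823586 187.14705753] ((15.764815330505371, 19.402849197387695), 14.03624439239502) [[507.19021324 167.90416657  70.        ]]
key [200.25862026 213.89655161] ((13.370063781738281, 23.583309173583984), 68.19859313964844) [[506.59040257 166.28062233  70.        ]]
tile scene [267.36363636 206.55944056] [[465.01645011 -49.01911755   6.        ]]
```

The views agree. The tile is near (463.5, -50), the nest near (531.5, 284.5) and the key near (507, 168), with 119 mm between nest and key against the 118 given. Reader yaw is about -12°. I'll move above the tile with the jaws along the reader's y.

{"fn": "drive_tool", "kwargs": {
  "rows": [30,-160,-163,14,0,0,72,60,-280,-285,25,0,0,72,100,-397,-407,35,0,0,72,100,-397,-407,35,0,0,72,100,-397,-407,35,0,0,72,100,-397,-407,35,0,0,72,100,-397,-407,35,0,0,72,100,-397,-407,35,0,0,72,100,-397,-407,35,0,0,72,100,-397,-407,35,0,0,72],
  "newtons": 40
}}

```text
clock: 1.4
eef_pos: [464.0, -47.4, 130.5]
tcp_rot: [-0.689, 1.569, 2.246]
contact_force: [-0.1, -0.1, 0.3]
opening: 0.721
```

{"fn": "drive_tool", "kwargs": {
  "rows": [0,0,0,0,0,0,72,0,0,0,0,0,0,72]
}}

```text
clock: 1.65
eef_pos: [463.7, -48.2, 130.6]
tcp_rot: [-0.485, 1.569, 2.45]
contact_force: [0.5, 0.3, -0.5]
opening: 0.719
```

```bash
cat > w.py <<'E'
from h import *
import sys
T,s=toolpose(); C=cam("wrist"); im=grab_frame("wrist")[:,:,::-1].copy()
cv2.imwrite(f"pics/{sys.argv[1]}.png",im)
print(T.round(3),s['opening'],s['contact_force'],s['clock'])
hsv=cv2.cvtColor(im,cv2.COLOR_BGR2HSV)
m=((hsv[...,1]<50)&(hsv[...,2]>150)).astype(np.uint8)
n,l,st,ce=cv2.connectedComponentsWithStats(m)
z=float(sys.argv[2])
for i in range(1,n):
    if st[i,4]>1000:
        cnt=max(cv2.findContours((l==i).astype(np.uint8),0,1)[0],key=len); 
        w=ray(C,cnt[:,0,:],z)[:,:2].astype(np.float32); e=cv2.fitEllipse(w)
        print(ce[i].round(1),st[i],e)
        d=np.r_[e[0],z]-T[:3,3]; print(" tool offset",(T[:3,:3].T@d).round(1))
E
python3 w.py w1 7
```

```text
[[-1.00000e-03 -2.05000e-01 -9.79000e-01  4.63675e+02]
 [ 1.00000e-03 -9.79000e-01  2.05000e-01 -4.82340e+01]
 [-1.00000e+00 -1.00000e-03  2.00000e-03  1.30590e+02]
 [ 0.00000e+00  0.00000e+00  0.00000e+00  1.00000e+00]] 0.7187737571873712 [ 0.54549456  0.25354136 -0.48980198] 1.65
[ 97.3 126.8] [  50    0   96  268 2720] ((532.8961181640625, 65.74036407470703), (7.664504051208496, 424.3549499511719), 90.03255462646484)
 tool offset [ 123.6 -125.6  -44.6]
[240.7  29.9] [ 200    0   82   68 4714] ((583.5307006835938, -61.22673797607422), (48.362850189208984, 62.913368225097656), 167.83718872070312)
 tool offset [ 123.4  -11.7 -120.2]
[ 14.  202.8] [   0  145   36  106 2624] ((483.69085693359375, 158.92230224609375), (25.835371017456055, 116.31607818603516), 72.45369720458984)
 tool offset [ 123.8 -206.8   22.6]
[426.2 174.2] [ 406  154   41   41 1286] ((446.3093566894531, -187.98377990722656), (32.813682556152344, 33.352333068847656), 108.07693481445312)
 tool offset [123.5 140.5 -11.8]
[257.3 186.8] [ 228  158   60   58 2682] ((463.904052734375, -48.934791564941406), (48.77439498901367, 49.0101432800293), 40.235557556152344)
 tool offset [123.6   0.7  -0.6]
```

View pics/w1.png

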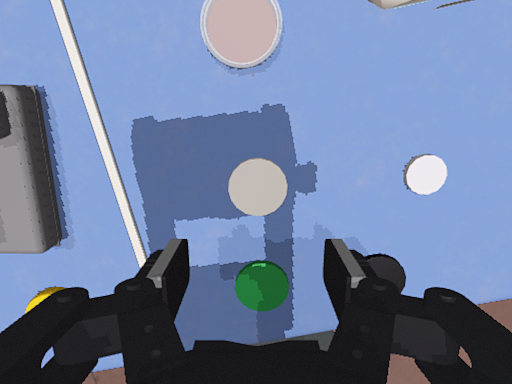

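The large disc is at (257,187) in the wrist view and measures 49 mm. The petri dish is at (241,25), the green decoy at (262,286), the black one at (383,278), and the small tile at (426,174). The tile is centred within 1 mm between the jaws, so I descend.

{"fn": "drive_tool", "kwargs": {
  "rows": [60,1,-1,0,0,0,72,100,1,-1,0,0,0,72,118,1,-1,0,0,0,72,123,1,-1,0,0,0,72,123,1,-1,0,0,0,72,123,1,-1,0,0,0,72]
}}

```text
clock: 2.45
eef_pos: [465.1, -50.0, 8.7]
tcp_rot: [-1.982, 1.57, 0.952]
contact_force: [0.4, 0.0, 0.6]
opening: 0.721
```

```bash
python3 w.py w2 7
```

```text
[[ 1.00000e-03 -2.06000e-01 -9.79000e-01  4.65101e+02]
 [ 1.00000e-03 -9.79000e-01  2.06000e-01 -4.99740e+01]
 [-1.00000e+00 -1.00000e-03 -0.00000e+00  8.66500e+00]
 [ 0.00000e+00  0.00000e+00  0.00000e+00  1.00000e+00]] 0.7210182495456241 [0.35134966 0.00769798 0.61183971] 2.45
[222.7  15.1] [ 158    0  130   38 3501] ((566.959716796875, -57.585899353027344), (13.961509704589844, 53.40764617919922), 168.11085510253906)
 tool offset [   1.7  -13.5 -101.2]
[ 18.8 255.7] [   0  190   46  118 1650] ((484.22125244140625, 62.65871047973633), (9.461016654968262, 65.74666595458984), 87.80839538574219)
 tool offset [   1.8 -114.2    4.5]
[255.3 250.7] [ 204  204  104   95 7623] ((464.0782165527344, -49.0628662109375), (48.775421142578125, 48.87462615966797), 91.85671997070312)
 tool offset [ 1.7 -0.7  1.2]
```

View pics/w2.png

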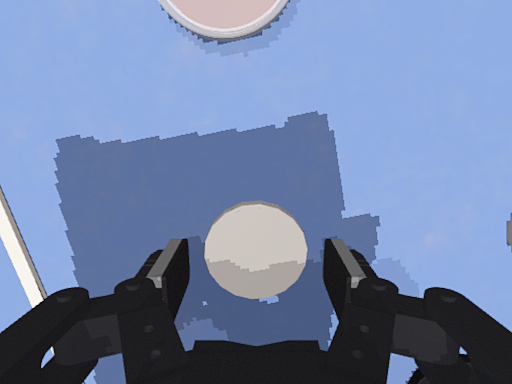

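The tile at (255,251) is centred between the pads. I'll feel down to the worktop.

{"fn": "drive_tool", "kwargs": {
  "rows": [5,0,0,0,0,0,70,5,0,0,0,0,0,70,5,0,0,0,0,0,70]
}}

```text
clock: 2.88
eef_pos: [465.1, -49.8, 3.7]
tcp_rot: [-1.966, 1.57, 0.968]
contact_force: [0.1, -0.2, 0.3]
opening: 0.698
```

{"fn": "drive_tool", "kwargs": {
  "rows": [3,0,0,0,0,0,66,3,0,0,0,0,0,66,3,0,0,0,0,0,66]
}}

```text
clock: 3.25
eef_pos: [465.0, -49.8, 0.6]
tcp_rot: [-1.774, 1.57, 1.16]
contact_force: [-0.0, -0.3, -0.0]
opening: 0.664
```

{"fn": "drive_tool", "kwargs": {
  "rows": [2,0,0,0,0,0,66,2,0,0,0,0,0,66]
}}

```text
clock: 3.5
eef_pos: [464.9, -49.8, -1.6]
tcp_rot: [-1.501, 1.57, 1.433]
contact_force: [0.8, 0.6, 0.2]
opening: 0.659
```

{"fn": "drive_tool", "kwargs": {
  "rows": [1.5,0,0,0,0,0,66,1.5,0,0,0,0,0,66]
}}

```text
clock: 3.75
eef_pos: [464.8, -49.7, -3.2]
tcp_rot: [-1.305, 1.57, 1.629]
contact_force: [-0.3, -0.3, 0.6]
opening: 0.66
```

{"fn": "drive_tool", "kwargs": {
  "rows": [1.5,0,0,0,0,0,66,1.5,0,0,0,0,0,66]
}}

```text
clock: 4.0
eef_pos: [464.9, -49.8, -4.3]
tcp_rot: [-1.584, 1.57, 1.351]
contact_force: [-2.3, 0.0, 8.9]
opening: 0.657
```

The worktop was felt at TCP z ≈ -4.2. I'll raise 3 mm and close.

{"fn": "drive_tool", "kwargs": {
  "rows": [-3,0,0,0,0,0,66,-3,0,0,0,0,0,40,-3,0,0,0,0,0,40,-3,0,0,0,0,0,40,-3,0,0,0,0,0,40,-3,0,0,0,0,0,40],
  "newtons": 40
}}

```text
clock: 4.75
eef_pos: [465.1, -49.8, -0.5]
tcp_rot: [-1.942, 1.57, 0.993]
contact_force: [-2.7, 0.0, 14.3]
opening: 0.555
```

{"fn": "drive_tool", "kwargs": {
  "rows": [-2,0,0,0,0,0,40,-2,0,0,0,0,0,40,-10,0,0,0,0,0,40,-60,0,0,0,0,0,40,-110,0,0,0,0,0,40,-110,0,0,0,0,0,40,-110,0,0,0,0,0,40]
}}

```text
clock: 5.62
eef_pos: [464.8, -49.9, 109.5]
tcp_rot: [-2.172, 1.57, 0.762]
contact_force: [-0.6, -0.6, -0.4]
opening: 0.557
```

```bash
python3 w.py w3 110
```

```text
[[ 1.00000e-03 -2.05000e-01 -9.79000e-01  4.64845e+02]
 [ 1.00000e-03 -9.79000e-01  2.05000e-01 -4.98500e+01]
 [-1.00000e+00 -1.00000e-03 -1.00000e-03  1.09541e+02]
 [ 0.00000e+00  0.00000e+00  0.00000e+00  1.00000e+00]] 0.5574597839962232 [-0.64335751 -0.56409747 -0.40184659] 5.625
[ 84.9 137.2] [  32    0  108  290 3162] ((532.7052612304688, 11.371445655822754), (4.435025215148926, 258.72064208984375), 89.99610900878906)
 tool offset [ -0.3 -73.9 -53.8]
[237.3  29. ] [ 193    0   90   67 5042] ((560.2410888671875, -61.88450241088867), (25.617679595947266, 37.061214447021484), 168.19839477539062)
 tool offset [ -0.4  -7.8 -95.8]
[438.  181.8] [ 416  160   45   44 1491] ((481.6685485839844, -135.6645050048828), (19.078393936157227, 19.423336029052734), 99.00469207763672)
 tool offset [ -0.5  80.5 -34.1]
[255.9 259.3] [ 204  210  105  100 8353] ((460.31243896484375, -48.46769332885742), (50.510711669921875, 51.36455535888672), 71.86160278320312)
 tool offset [-0.5 -0.4  4.7]
```

View pics/w3.png

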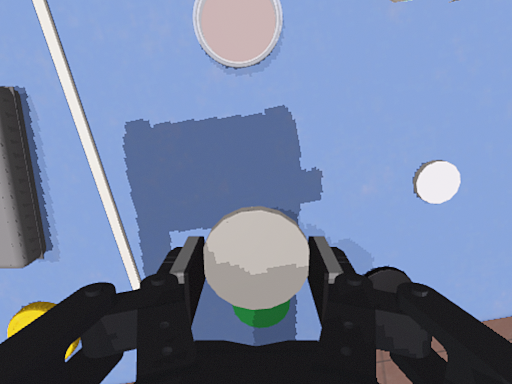

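The tile is held flat at (256,259), and its offset in the grip is about (y -0.5, z +1). The bystanders have not moved. Now I go to a viewpoint before the reader that shows both the nest and the key.

{"fn": "drive_tool", "kwargs": {
  "rows": [-15,-30,9,0,0,0,40,-30,-80,24,0,0,0,40,-30,-135,39,0,0,0,40,-30,-190,54,0,0,0,40,-30,-240,68,0,0,0,40,-30,-275,79,0,0,0,40,-30,-291,83,0,0,0,40,-30,-291,83,0,0,0,40,-30,-291,83,0,0,0,40,-30,-291,83,0,0,0,40]
}}

```text
clock: 6.92
eef_pos: [443.0, 250.8, 139.1]
tcp_rot: [-0.443, 1.57, 2.49]
contact_force: [-0.5, 0.2, 0.3]
opening: 0.554
```

```bash
python3 w.py w4 36
```

```text
[[-1.00000e-03 -2.07000e-01 -9.78000e-01  4.42989e+02]
 [ 1.00000e-03 -9.78000e-01  2.07000e-01  2.50837e+02]
 [-1.00000e+00 -0.00000e+00  1.00000e-03  1.39083e+02]
 [ 0.00000e+00  0.00000e+00  0.00000e+00  1.00000e+00]] 0.5541982773575851 [-0.53136733  0.23588005  0.31318019] 6.925
[467.  135.9] [ 457    0   20  284 2743] ((440.17388916015625, 89.12849426269531), (6.666545391082764, 467.0115051269531), 89.99604034423828)
 tool offset [103.  158.8 -30.8]
[182.4  80.3] [ 135   31   96  101 5157] ((535.4501953125, 285.0003662109375), (63.30007553100586, 68.01986694335938), 8.44616413116455)
 tool offset [103.  -52.5 -83.5]
[363.2  88.2] [ 326   52   77   74 5156] ((503.36370849609375, 160.27163696289062), (57.992523193359375, 58.16600036621094), 34.57181930541992)
 tool offset [103.   76.2 -77.9]
[109.3 224.3] [ 100  176   20   98 1534] ((440.1129455566406, 371.57208251953125), (13.092452049255371, 110.30616760253906), 73.59222412109375)
 tool offset [ 103.2 -117.5   27.7]
[257.9 242.1] [ 207  210  102   66 4773] ((402.9965515136719, 257.9051208496094), (52.46502685546875, 82.43403625488281), 162.71575927734375)
 tool offset [103.1   1.4  40.5]
```

View pics/w4.png

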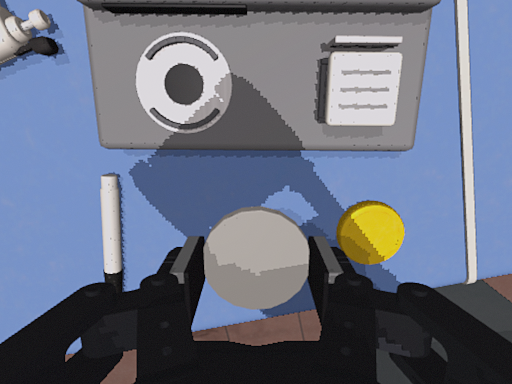

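The wrist view shows the nest ring with its dark spot at (184,83), the key top at (363,88) with its plate above it, and the held tile at (258,258).

```bash
python3 - <<'E'
from h import *
im=cv2.imread("pics/w4.png");C=cam("wrist");T,_=toolpose()
g=cv2.cvtColor(im,cv2.COLOR_BGR2GRAY)
def tool(p): return (T[:3,:3].T@(p-T[:3,3])).round(1)
def blob(x0,y0,x1,y1,f):
    n,l,st,ce=cv2.connectedComponentsWithStats(f(g[y0:y1,x0:x1]).astype(np.uint8))
    i=1+np.argmax(st[1:,4]); pts=np.argwhere(l==i)[:,::-1]+[x0,y0]; return pts.astype(np.int32)
p=blob(160,60,207,107,lambda a:a<70)
w=ray(C,p,36)[:,:2].astype(np.float32); c=w.mean(0); print("spot",p.mean(0),c, tool(np.r_[c,36]), cv2.minEnclosingCircle(w)[1])
for a in [(150,30,215,58),(145,102,222,136)]:
    p=blob(*a,lambda a:a<90); print("lip",p.min(0),p.max(0),p.mean(0),tool(ray(C,p.mean(0),41)[0]), tool(ray(C,p.mean(0),38)[0]))
    
p=blob(328,46,405,128,lambda a:a>140)
p=p[p[:,1]>49]; rt=cv2.minAreaRect(p);print("key px",rt)
w=ray(C,p,70)[:,:2].astype(np.float32); rw=cv2.minAreaRect(w); print("key",rw,tool(np.r_[rw[0],70]))
# reader front edge, top z36
e=[(110,148),(410,149)]
q=ray(C,e,36);print("front dir",np.degrees(np.arctan2(*(q[0]-q[1])[:2])), "tool y", np.degrees(np.arctan2(-T[0,1],-T[1,1])))
print(cv2.imwrite("pics/c4.png",cv2.resize(im[0:160,80:450],None,fx=2.1,fy=2.1)))
E
```

```text
spot [175.58745247  82.80988593] [535.33124 290.36136] [103.1 -57.6 -82.2] 13.456425666809082
lip [150  41] [193  57] [168.39583333  46.02083333] [  98.1  -59.8 -105.6] [ 101.1  -60.5 -106.1]
lip [171 117] [221 135] [206.14238411 130.66556291] [ 98.2 -36.4 -49.2] [101.2 -36.9 -49. ]
key px ((364.9999694824219, 88.49999237060547), (73.99998474121094, 72.99998474121094), -0.0)
key ((504.1120910644531, 170.98614501953125), (43.76822280883789, 42.76194381713867), 78.09778594970703) [ 69.1  65.7 -76.4]
front dir 12.079700597537798 tool y 11.937999296259624
True
```

View pics/c4.png

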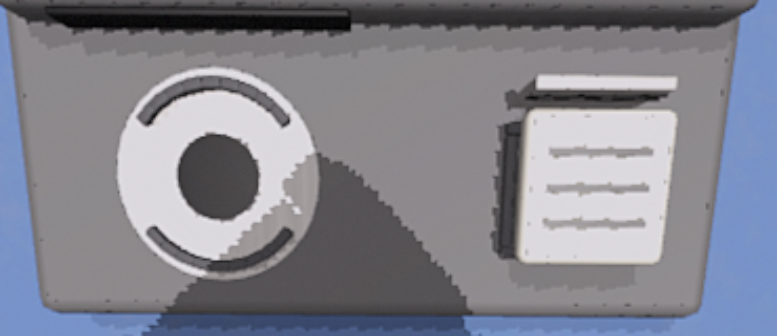

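```bash
python3 - <<'E'
from h import *
im=cv2.imread("pics/w4.png");C=cam("wrist");T,_=toolpose()
def tool(p): return (T[:3,:3].T@(p-T[:3,3])).round(1)
g=cv2.GaussianBlur(cv2.cvtColor(im,cv2.COLOR_BGR2GRAY),(3,3),0)
# spot edge by radial scan
def rad(c,r0,r1,n=72):
    out=[]
    for a in np.linspace(0,2*np.pi,n,endpoint=False):
        rr=np.arange(r0,r1,.5); x=c[0]+rr*np.cos(a); y=c[1]+rr*np.sin(a)
        v=cv2.remap(g,x.astype(np.float32)[None],y.astype(np.float32)[None],1)[0].astype(float)
        k=np.argmax(np.abs(np.gradient(v))); out.append((x[k],y[k]))
    return np.array(out,np.float32)
q=rad((184.2,83.8),12,28); w=ray(C,q,36)[:,:2].astype(np.float32); e=cv2.fitEllipseDirect(w)
print("spot",e, tool(np.r_[e[0],36]))
c=ray(C,[(184.2,83.8)],36)[0]; print(c,tool(c))
K=ray(C,[(365,88.8)],70)[0]; print("key",K,tool(K), np.linalg.norm((K-c)[:2]), np.degrees(np.arctan2((c-K)[0],(c-K)[1])))
# cross check: held tile centre
print("tile", tool(ray(C,[(258,258.5)],146.5)[0]))
E
```

```text
spot ((533.3271484375, 284.971435546875), (27.752201080322266, 27.935564041137695), 74.25044250488281) [103.1 -51.9 -81.4]
[533.48321563 284.52909115  36.        ] [103.1 -51.5 -81.6]
key [504.33317891 169.95685141  70.        ] [ 69.1  66.6 -76.8] 118.22234459103908 14.274611452689882
tile [-7.3  0.6 -0.2]
```

The nest-to-key spacing is 117.9 mm along tool y, which fits the stated 118. The nest is at tool offset (y -51.7, z -81.5) and the yaw is aligned within 0.3°. I'll move over the nest and hover about 20 mm above the lips.

{"fn": "drive_tool", "kwargs": {
  "rows": [0,-20,-35,0,0,0,40,10,-45,-70,0,0,0,40,40,-51.5,-82.5,0,0,0,40,80,-51.5,-82.5,0,0,0,40,80,-51.5,-82.5,0,0,0,40,80,-51.5,-82.5,0,0,0,40,80,-51.5,-82.5,0,0,0,40]
}}

```text
clock: 7.85
eef_pos: [535.4, 284.8, 61.0]
tcp_rot: [-2.035, 1.568, 0.898]
contact_force: [-0.2, 0.0, -0.1]
opening: 0.558
```

```bash
python3 w.py w5 67; python3 - <<'E'
from h import *
im=cv2.imread("pics/w5.png"); cv2.imwrite("pics/c5.png",cv2.resize(im[100:330,120:400],None,fx=2.6,fy=2.6))
cv2.imwrite("pics/s5.png",grab_frame("scene")[:,:,::-1])
i=cv2.imread("pics/s5.png");cv2.imwrite("pics/s5c.png",cv2.resize(i[150:290,80:240],None,fx=4,fy=4,interpolation=cv2.INTER_CUBIC))
E
```

```text
[[ 2.00000e-03 -2.07000e-01 -9.78000e-01  5.35353e+02]
 [ 2.00000e-03 -9.78000e-01  2.07000e-01  2.84783e+02]
 [-1.00000e+00 -2.00000e-03 -1.00000e-03  6.10420e+01]
 [ 0.00000e+00  0.00000e+00  0.00000e+00  1.00000e+00]] 0.5577957060077884 [-0.21143663  0.02635086 -0.05884431] 7.85
[156.  109.9] [ 118   83   96   71 4309] ((607.3374633789062, 311.6089172363281), (24.029874801635742, 42.46139907836914), 15.093042373657227)
 tool offset [ -5.8 -41.2 -64.9]
[401.2 116.8] [  278    84   234    71 13460] ((583.4523315429688, 213.0704345703125), (30.476713180541992, 104.12212371826172), 164.97262573242188)
 tool offset [ -6.   60.2 -61.9]
[ 18.  163.5] [   0  112   54   91 2435] ((598.8328857421875, 374.96875), (22.06111717224121, 33.22670364379883), 66.27278900146484)
 tool offset [  -5.7 -101.4  -43.5]
[413.9 202.1] [  333   159   179   144 10443] ((533.5904541015625, 199.33096313476562), (55.816776275634766, 98.68340301513672), 141.30221557617188)
 tool offset [ -6.1  84.  -16. ]
[257.5 246.8] [  196   176   124   134 11702] ((537.472412109375, 283.68548583984375), (52.79899597167969, 64.37311553955078), 85.0386734008789)
 tool offset [-6.   0.6 -2.3]
[488.3 271.9] [ 458  225   54   90 4080] ((503.9549865722656, 181.9599609375), (24.037784576416016, 54.30876922607422), 87.28641510009766)
 tool offset [ -6.2 107.1   9.4]
```

View pics/c5.png

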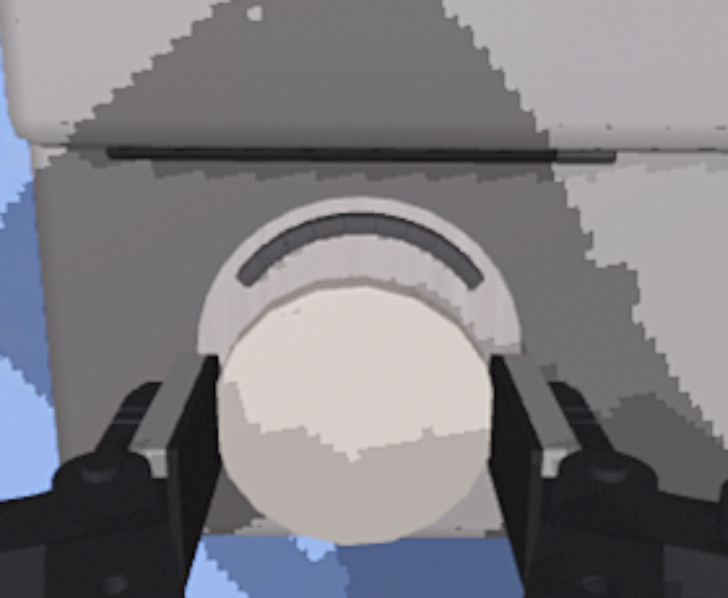

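View pics/s5c.png

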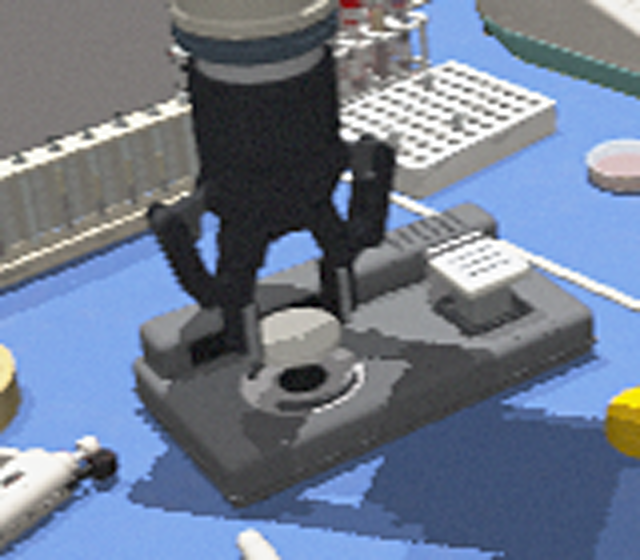

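The tile is at (256,259). The rear lip arc's apex is near (258,182) outside, with its ends at (213,207) and (306,207). I'll compute the residual offset.

```bash
python3 - <<'E'
from h import *
im=cv2.imread("pics/w5.png");C=cam("wrist");T,_=toolpose()
def tool(p): return (T[:3,:3].T@(p-T[:3,3])).round(1)
g=cv2.cvtColor(im,cv2.COLOR_BGR2GRAY)
print("column 258 profile",list(zip(range(165,215),g[165:215,256:261].mean(1).astype(int))))
for h in (68,69): print("tile c",h,tool(ray(C,[(256.3,259.2)],h)[0]), "width", np.ptp([ray(C,[(120+217/2.6,259)],h)[0]@T[:3,1],ray(C,[(120+492/2.6,259)],h)[0]@T[:3,1]]))
for v,z in((181.5,41),(187,41),(190.4,41),(190.4,36),(175.4,36)): print(v,z,tool(ray(C,[(258.5,v)],z)[0]))
E
```

```text
column 258 profile [(165, np.int64(88)), (166, np.int64(98)), (167, np.int64(114)), (168, np.int64(112)), (169, np.int64(113)), (170, np.int64(114)), (171, np.int64(113)), (172, np.int64(113)), (173, np.int64(113)), (174, np.int64(107)), (175, np.int64(138)), (176, np.int64(180)), (177, np.int64(187)), (178, np.int64(184)), (179, np.int64(187)), (180, np.int64(183)), (181, np.int64(140)), (182, np.int64(39)), (183, np.int64(67)), (184, np.int64(88)), (185, np.int64(90)), (186, np.int64(88)), (187, np.int64(87)), (188, np.int64(82)), (189, np.int64(80)), (190, np.int64(147)), (191, np.int64(193)), (192, np.int64(185)), (193, np.int64(184)), (194, np.int64(183)), (195, np.int64(183)), (196, np.int64(183)), (197, np.int64(183)), (198, np.int64(183)), (199, np.int64(183)), (200, np.int64(183)), (201, np.int64(183)), (202, np.int64(183)), (203, np.int64(183)), (204, np.int64(184)), (205, np.int64(180)), (206, np.int64(157)), (207, np.int64(139)), (208, np.int64(141)), (209, np.int64(143)), (210, np.int64(185)), (211, np.int64(219)), (212, np.int64(211)), (213, np.int64(209)), (214, np.int64(209))]
tile c 68 [-7.3 -0.2  0.2] width 47.85974436322766
tile c 69 [-8.3 -0.2 -0.3] width 47.50630764160252
181.5 41 [ 19.7   0.9 -29.7]
187 41 [ 19.7   0.9 -26.8]
190.4 41 [ 19.7   0.9 -25. ]
190.4 36 [ 24.7   0.9 -23.7]
175.4 36 [ 24.7   0.9 -31.8]
```

The nest centre lies about +2.1 mm in tool z and +0.8 in y, and the tile is at about +0.5 in z. I'll shift by (0.8, 1.5) and descend to just above the floor.

{"fn": "drive_tool", "kwargs": {
  "rows": [0,0.8,1.5,0,0,0,40,8,0.8,1.5,0,0,0,40,15,0.8,1.5,0,0,0,40,15,0.8,1.5,0,0,0,40,15,0.8,1.5,0,0,0,40]
}}

```text
clock: 8.57
eef_pos: [533.4, 284.3, 45.5]
tcp_rot: [-1.899, 1.569, 1.034]
contact_force: [0.1, 0.2, -0.3]
opening: 0.558
```

```bash
python3 w.py w6 51|head -5; python3 - <<'E'
from h import *
im=cv2.imread("pics/w6.png"); cv2.imwrite("pics/c6.png",cv2.resize(im[140:320,140:380],None,fx=3,fy=3))
E
```

```text
[[ 1.00000e-03 -2.07000e-01 -9.78000e-01  5.33435e+02]
 [ 2.00000e-03 -9.78000e-01  2.07000e-01  2.84277e+02]
 [-1.00000e+00 -2.00000e-03 -1.00000e-03  4.54630e+01]
 [ 0.00000e+00  0.00000e+00  0.00000e+00  1.00000e+00]] 0.5582095318859395 [ 0.05351167  0.16538573 -0.28988503] 8.575
[145.4 106.8] [  99   74  115   81 6329] ((607.3277587890625, 315.00897216796875), (29.37018394470215, 49.96186828613281), 10.146286964416504)
```

View pics/c6.png

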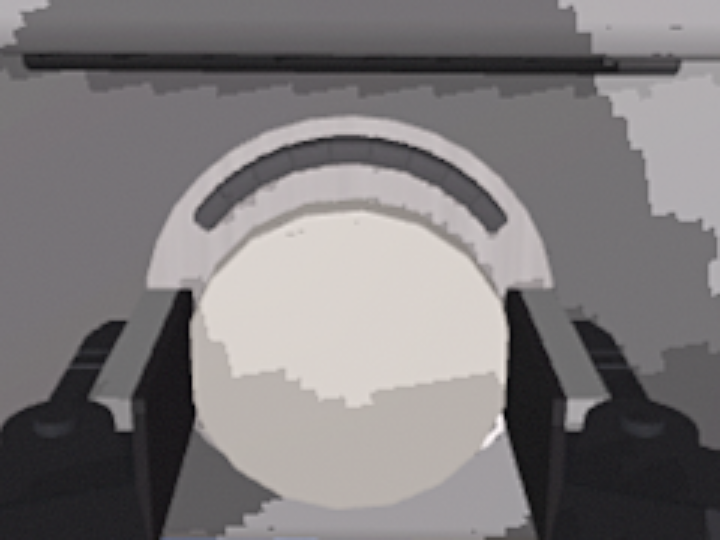

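```bash
python3 - <<'E'
from h import *
C=cam("wrist");T,_=toolpose()
def tool(p): return (T[:3,:3].T@(p-T[:3,3])).round(1)
print("lip inner top",tool(ray(C,[(256.5,140+165/3)],41)[0]),"lip outer base",tool(ray(C,[(256.5,140+136/3)],36)[0]))
for z in(45.5,46.5): print("tile back bottom",tool(ray(C,[(256.5,140+200/3)],z)[0]),"top",tool(ray(C,[(256.5,140+211/3)],z+7)[0]),"front top",tool(ray(C,[(256.5,140+508/3)],z+7)[0]))
E
```

```text
lip inner top [  4.7  -0.1 -26.7] lip outer base [  9.7  -0.1 -30.1]
tile back bottom [  0.2  -0.1 -22.4] top [ -6.8  -0.2 -22.9] front top [-6.9 -0.1 26.5]
tile back bottom [ -0.8  -0.1 -22.7] top [ -7.8  -0.2 -23.2] front top [-7.9 -0.1 25.8]
```

The tile is about 1 mm too far forward, so I'll correct z by -1 and descend to touch.

{"fn": "drive_tool", "kwargs": {
  "rows": [0,0,-1,0,0,0,40,3,0,-1,0,0,0,40,7,0,-1,0,0,0,40,7,0,-1,0,0,0,40,7,0,-1,0,0,0,40]
}}

```text
clock: 9.25
eef_pos: [534.5, 284.1, 38.6]
tcp_rot: [-1.921, 1.569, 1.012]
contact_force: [-0.4, 0.0, 0.8]
opening: 0.552
```

{"fn": "drive_tool", "kwargs": {
  "rows": [1.5,0,0,0,0,0,40,1.5,0,0,0,0,0,40]
}}

```text
clock: 9.5
eef_pos: [534.4, 284.1, 37.0]
tcp_rot: [-1.9, 1.569, 1.033]
contact_force: [-0.0, 0.0, -0.6]
opening: 0.558
```

{"fn": "drive_tool", "kwargs": {
  "rows": [1,0,0,0,0,0,40,1,0,0,0,0,0,40]
}}

```text
clock: 9.75
eef_pos: [534.4, 284.1, 35.9]
tcp_rot: [-1.866, 1.569, 1.067]
contact_force: [0.4, -0.2, 0.1]
opening: 0.554
```

{"fn": "drive_tool", "kwargs": {
  "rows": [1,0,0,0,0,0,40,1,0,0,0,0,0,40]
}}

```text
clock: 10.0
eef_pos: [534.5, 284.1, 35.6]
tcp_rot: [-1.887, 1.569, 1.046]
contact_force: [-1.9, -0.9, 8.0]
opening: 0.552
```

```bash
python3 w.py w7 43|head -5; python3 - <<'E'
from h import *
im=cv2.imread("pics/w7.png"); cv2.imwrite("pics/c7.png",cv2.resize(im[140:320,140:380],None,fx=3,fy=3))
E
```

```text
[[ 1.00000e-03 -2.07000e-01 -9.78000e-01  5.34458e+02]
 [ 2.00000e-03 -9.78000e-01  2.07000e-01  2.84144e+02]
 [-1.00000e+00 -2.00000e-03 -1.00000e-03  3.56450e+01]
 [ 0.00000e+00  0.00000e+00  0.00000e+00  1.00000e+00]] 0.5515825310920885 [-1.87834938 -0.8921929   7.99977418] 10.0
[137.  109.8] [  86   74  124   89 7473] ((607.9098510742188, 318.66668701171875), (31.57948112487793, 54.05649185180664), 12.067883491516113)
```

View pics/c7.png

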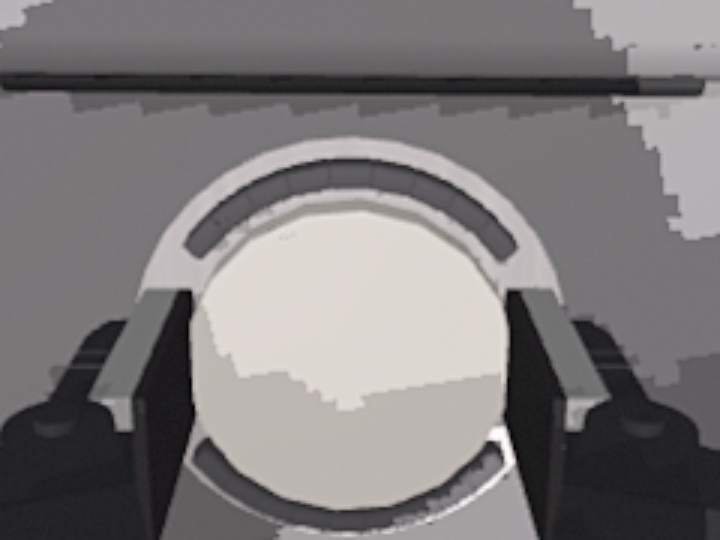

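Both lips are visible in front of and behind the tile, and contact came at the expected height of 35.6. I'll release, first to 66%, then rise.

{"fn": "drive_tool", "kwargs": {
  "rows": [0,0,0,0,0,0,58,0,0,0,0,0,0,62,0,0,0,0,0,0,70,0,0,0,0,0,0,72,-10,0,0,0,0,0,72,-40,0,0,0,0,0,72,-80,0,0,0,0,0,72,-100,0,20,0,0,0,72,-100,0,40,0,0,0,72,-100,0,40,0,0,0,72]
}}

```text
clock: 11.3
eef_pos: [493.3, 292.1, 135.1]
tcp_rot: [-1.149, 1.57, 1.785]
contact_force: [0.7, -0.4, -0.5]
opening: 0.724
```

```bash
python3 w.py w8 43; python3 - <<'E'
from h import *
cv2.imwrite("pics/s8.png",grab_frame("scene")[:,:,::-1])
i=cv2.imread("pics/s8.png");cv2.imwrite("pics/s8c.png",cv2.resize(i[190:285,105:240],None,fx=5,fy=5,interpolation=cv2.INTER_CUBIC))
E
```

```text
[[-0.00000e+00 -2.06000e-01 -9.79000e-01  4.93348e+02]
 [ 1.00000e-03 -9.79000e-01  2.06000e-01  2.92131e+02]
 [-1.00000e+00 -1.00000e-03  0.00000e+00  1.35070e+02]
 [ 0.00000e+00  0.00000e+00  0.00000e+00  1.00000e+00]] 0.7235557100483933 [ 0.72253519 -0.36893851 -0.47614071] 11.3
[285.5  42.6] [  161    19   254    47 10945] ((593.8701171875, 252.98239135742188), (28.471189498901367, 237.32498168945312), 167.7482147216797)
 tool offset [  92.    17.7 -106.5]
[44.1 96.2] [   0   33   99  112 4648] ((597.1453857421875, 422.1304626464844), (58.041690826416016, 75.38361358642578), 33.23118591308594)
 tool offset [  92.2 -148.5  -74.9]
[182.9 101.2] [ 164   72   51   65 1572] ((572.9895629882812, 327.0538330078125), (30.795656204223633, 44.0159912109375), 46.46216583251953)
 tool offset [ 92.1 -50.5 -70.8]
[356.4 137.9] [  209    84   285   116 22758] ((517.8373413085938, 206.30157470703125), (83.36107635498047, 225.55117797851562), 166.25291442871094)
 tool offset [ 92.   79.1 -41.7]
```

View pics/w8.png

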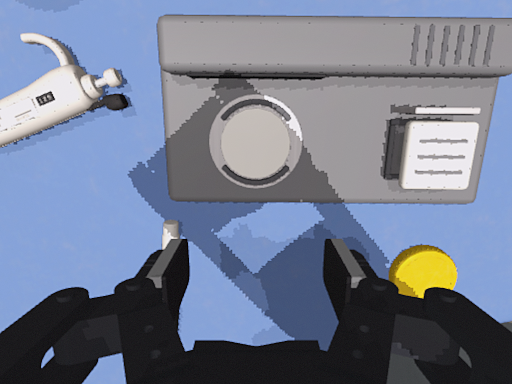

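View pics/s8c.png

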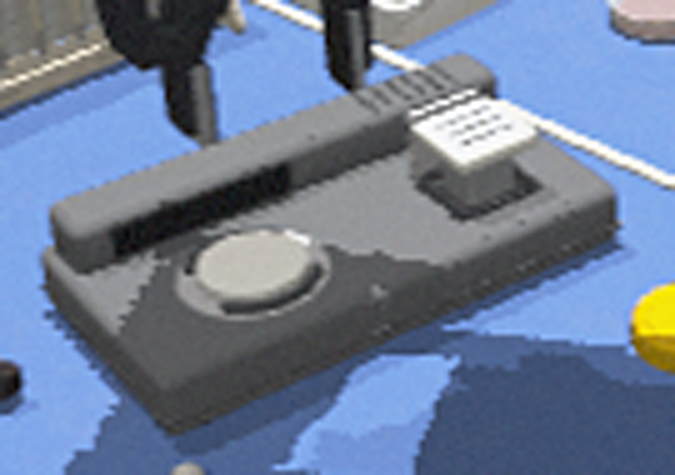

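The tile lies flat between both lips, at (256,143) in the wrist view, and the scene view agrees. Now I go to the key with the gripper shut.

{"fn": "drive_tool", "kwargs": {
  "rows": [0,40,-12,0,0,0,0,0,85,-26,0,0,0,0,0,116,-35,0,0,0,0,0,116,-35,0,0,0,0,30,116,-35,0,0,0,0,45,116,-35,0,0,0,0,45,116,-35,0,0,0,0,45,116,-35,0,0,0,0,45,116,-35,0,0,0,0]
}}

```text
clock: 12.52
eef_pos: [505.6, 171.8, 90.4]
tcp_rot: [-2.12, 1.569, 0.815]
contact_force: [-0.6, 0.4, 0.0]
opening: 0.0
```

```bash
python3 w.py w9 70|head -6; python3 - <<'E'
from h import *
cv2.imwrite("pics/s9.png",grab_frame("scene")[:,:,::-1])
i=cv2.imread("pics/s9.png");cv2.imwrite("pics/s9c.png",cv2.resize(i[150:285,105:265],None,fx=4,fy=4,interpolation=cv2.INTER_CUBIC))
E
```

```text
[[ 1.00000e-03 -2.06000e-01 -9.79000e-01  5.05620e+02]
 [ 2.00000e-03 -9.79000e-01  2.06000e-01  1.71803e+02]
 [-1.00000e+00 -2.00000e-03 -1.00000e-03  9.04290e+01]
 [ 0.00000e+00  0.00000e+00  0.00000e+00  1.00000e+00]] 0.00019131705859507482 [-0.55340659  0.36507528  0.00865387] 12.525
[395.5 148.9] [ 375    0   42  313 3516] ((526.0101318359375, 94.9428482055664), (5.252021312713623, 349.394287109375), 90.03728485107422)
 tool offset [ 20.3  71.1 -35.8]
```

View pics/w9.png

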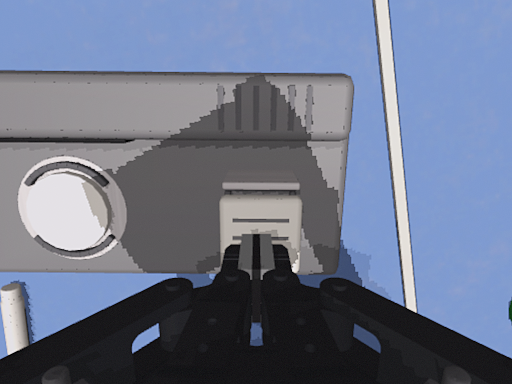

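View pics/s9c.png

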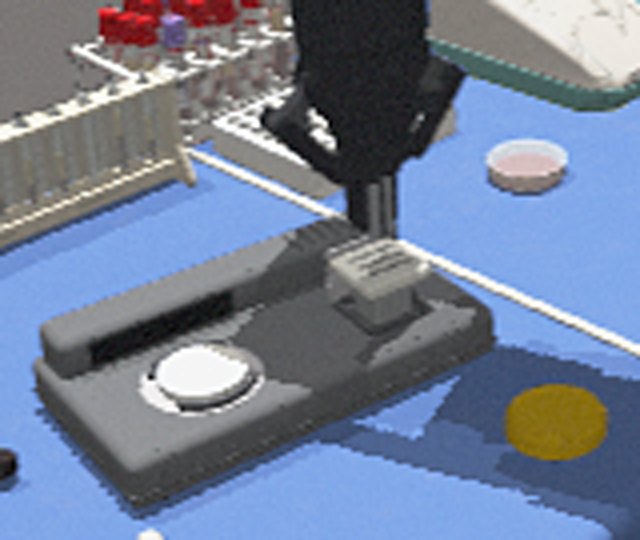

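The tile is seated and the shut fingers are centred over the key at (260,235). I'll descend to just above the key, then feel for contact.

{"fn": "drive_tool", "kwargs": {
  "rows": [10,0,0,0,0,0,0,16,0,0,0,0,0,0,16,0,0,0,0,0,0,16,0,0,0,0,0,0]
}}

```text
clock: 13.12
eef_pos: [505.5, 171.6, 74.2]
tcp_rot: [-2.018, 1.569, 0.916]
contact_force: [0.1, 0.5, -1.1]
opening: 0.003
```

{"fn": "drive_tool", "kwargs": {
  "rows": [2,0,0,0,0,0,0,2,0,0,0,0,0,0,2,0,0,0,0,0,0]
}}

```text
clock: 13.5
eef_pos: [505.5, 171.6, 72.3]
tcp_rot: [-2.043, 1.569, 0.891]
contact_force: [-0.3, 0.4, 0.5]
opening: -0.004
```

{"fn": "drive_tool", "kwargs": {
  "rows": [1,0,0,0,0,0,0,1,0,0,0,0,0,0,1,0,0,0,0,0,0]
}}

```text
clock: 13.88
eef_pos: [505.5, 171.6, 71.3]
tcp_rot: [-2.063, 1.569, 0.872]
contact_force: [0.9, -0.8, 1.0]
opening: 0.002
```

{"fn": "drive_tool", "kwargs": {
  "rows": [1,0,0,0,0,0,0,1,0,0,0,0,0,0,1,0,0,0,0,0,0]
}}

```text
clock: 14.25
eef_pos: [505.5, 171.7, 70.3]
tcp_rot: [-2.04, 1.569, 0.894]
contact_force: [0.4, -0.2, 0.1]
opening: -0.001
```

{"fn": "drive_tool", "kwargs": {
  "rows": [1,0,0,0,0,0,0,1,0,0,0,0,0,0,1,0,0,0,0,0,0]
}}

```text
clock: 14.62
eef_pos: [505.6, 171.7, 69.4]
tcp_rot: [-2.093, 1.569, 0.841]
contact_force: [-0.6, 0.2, 2.3]
opening: 0.003
```

{"fn": "drive_tool", "kwargs": {
  "rows": [1,0,0,0,0,0,0,1,0,0,0,0,0,0,1,0,0,0,0,0,0]
}}

```text
clock: 15.0
eef_pos: [505.6, 171.7, 68.3]
tcp_rot: [-2.059, 1.569, 0.876]
contact_force: [-0.7, -0.2, 3.0]
opening: -0.002
```

{"fn": "drive_tool", "kwargs": {
  "rows": [1,0,0,0,0,0,0,1,0,0,0,0,0,0,1,0,0,0,0,0,0]
}}

```text
clock: 15.38
eef_pos: [505.6, 171.7, 67.4]
tcp_rot: [-2.078, 1.569, 0.856]
contact_force: [-0.3, -0.2, 3.8]
opening: 0.003
```

Contact came at about z = 69.6, so mid-travel is z ≈ 59.7. I'll press on in two steps.

{"fn": "drive_tool", "kwargs": {
  "rows": [2,0,0,0,0,0,0,4,0,0,0,0,0,0,5,0,0,0,0,0,0,5,0,0,0,0,0,0,5,0,0,0,0,0,0]
}}

```text
clock: 16.0
eef_pos: [505.6, 171.7, 62.4]
tcp_rot: [-2.069, 1.569, 0.866]
contact_force: [-1.8, -1.0, 5.1]
opening: 0.001
```

{"fn": "drive_tool", "kwargs": {
  "rows": [1.5,0,0,0,0,0,0,2.6,0,0,0,0,0,0,2.6,0,0,0,0,0,0,2.6,0,0,0,0,0,0]
}}

```text
clock: 16.5
eef_pos: [505.6, 171.7, 59.9]
tcp_rot: [-2.064, 1.569, 0.87]
contact_force: [-1.7, -0.1, 7.8]
opening: -0.003
```

```bash
python3 w.py w10 60|head -5; python3 - <<'E'
from h import *
for k in range(4): s=toolpose()[1]; print(s['clock'],s['eef_pos'],s['contact_force']); i=grab_frame("scene")[:,:,::-1]
cv2.imwrite("pics/s10.png",i)
cv2.imwrite("pics/s10c.png",cv2.resize(i[190:270,120:240],None,fx=6,fy=6,interpolation=cv2.INTER_CUBIC))
i=cv2.imread("pics/w10.png");cv2.imwrite("pics/c10.png",cv2.resize(i[140:290,150:350],None,fx=4,fy=4,interpolation=cv2.INTER_CUBIC))
E
```

```text
[[ 1.00000e-03 -2.06000e-01 -9.79000e-01  5.05618e+02]
 [ 1.00000e-03 -9.79000e-01  2.06000e-01  1.71688e+02]
 [-1.00000e+00 -2.00000e-03 -1.00000e-03  5.98810e+01]
 [ 0.00000e+00  0.00000e+00  0.00000e+00  1.00000e+00]] -0.0027789640370347304 [-1.70189995 -0.10541938  7.80293673] 16.5
[415.4 152.5] [ 396    0   39  321 4093] ((528.052734375, 94.45108032226562), (5.281527519226074, 310.1455383300781), 90.039794921875)
16.55 [505.60972691 171.69237825  59.8897907 ] [-1.7066742  -1.66081519  6.90110013]
16.6 [505.6313155  171.71104843  59.89471355] [-2.27962361 -0.41924206  6.6692587 ]
16.65 [505.59910026 171.70033919  59.87938846] [-1.70197665 -0.19276871  7.28057272]
16.7 [505.61578562 171.69234439  59.90354713] [-2.37734875 -0.98438218  7.59105357]
```

View pics/s10c.png

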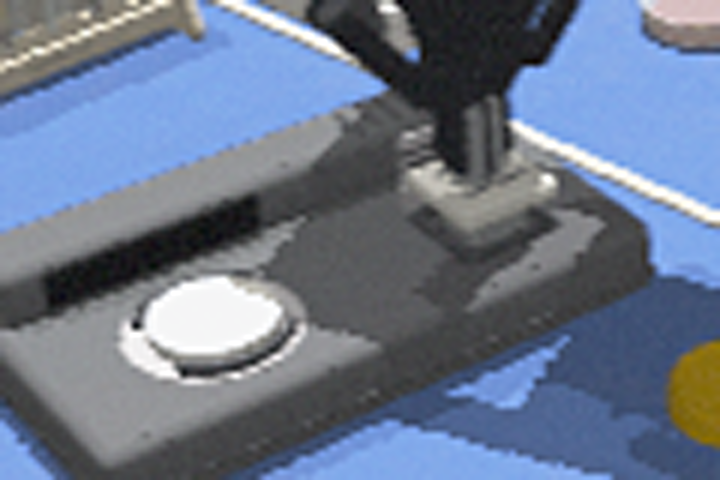

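View pics/c10.png

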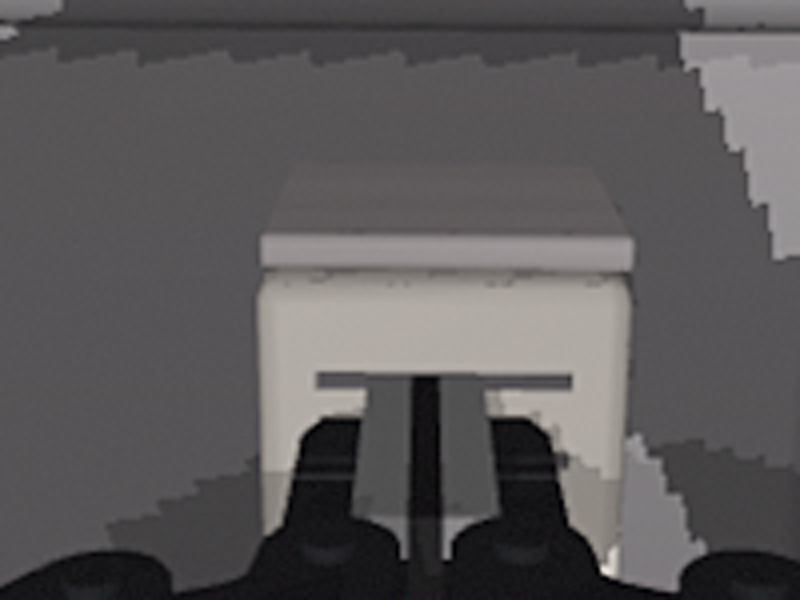

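The key is held about 9.8 mm down: contact was at 69.6, it is now steady at 59.9, and the force is about 7.3 N. The scene view shows one plate line above the key top, and the tile is seated. I'm handing in.

```bash
python3 -c "
from rig import sign_off
print(sign_off())"
```

```text
the job is handed in; nothing more can be done
None
```

The large white tile is lying in the reader's nest and the key is held about mid-travel. I handed the job in at about 16.7 s of the 48 s allowed; the hand-in gave no verdict.

- **Tile:** I gripped the large round white tile (about 49 mm measured) along the reader's y and lowered it until it touched down at the expected height. I then released it. Later wrist and scene pictures show it flat between both lips.
- **Key:** After that I pressed the key with the shut gripper. Contact came at z ≈ 69.6 mm and the gripper held steady at 59.9 mm, so the key is about 9.7 mm down. The force was 6.7–7.8 N against about 8 N expected at mid-travel. In the scene picture only one plate line shows above the key top. The bottom stop was never approached.
- **Bystanders:** I touched none of them: the small tile, the square tile, the petri dish, the lid and the decoys. I did not re-measure their positions at the end.
- **Disagreement:** The key measured about 4–5 mm nearer the reader's front than the nest, where the description puts it straight along -y. I used the measured position, which left plenty of margin on the 44 mm key.

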